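# Preset the battery charger: rate selector to yellow, voltage toggle to one battery

### The job

Get the charger ready for the car battery, using fingertips only and gripping nothing. Push the tab of the rate selector clockwise, click by click, round to the yellow mark, stopping there and never running on to the red engine-start mark, and push the voltage toggle fully over to the side with the single-battery symbol. Be gentle with the controls, leave the charger standing where it is, and do not disturb the car battery, spray bottle, parts dish or wrench.

Things in the scene. Friction and masses are not known exactly. Their poses are not given: they have to be found in the camera images.
- charger: grey sheet-metal bench charger on rubber feet, about 7 kg, loose; 240 (x) x 320 (y) mm, black panel on top 150 mm up. Origin: centre of underside, z up, -x side faces the robot at yaw 0, +y its left. Panel: rate selector right of middle, toggle near-left, ammeter (7 mm tall) far-left, the rest under 5 mm. Rubber side handles, below panel height, reach 183 mm either side of the middle.
- selector (a joint): rate selector angle, rad, growing clockwise from above; clicks every 0.524: 0 white (off), 0.524 pale blue, 1.047 dark blue, 1.571 green, 2.094 YELLOW, 2.618 red (end stop). At q the arm points 1.309 - q rad from the charger's +x towards +y. A detent draws it to the nearest click: 3 to 4 N at the tab to leave one; half way to the next it snaps on by itself. Starts between 0 and 1.2.
- selector_axis (a point): the selector's vertical spindle axis, at panel height; turns with the charger only (its axes are the charger's). In the charger's frame (-20, -55, 150) mm.
- selector_tab (a point): point in the selector's upright tab, 56 mm from the axis, 30 mm above the panel; its x points outward along the arm, z up. Grey hub 48 mm across, 21 mm tall; radial arm 14 mm wide, 5 to 17 mm above the panel, out to 62 mm; on its end the tab: 48 to 64 mm from the axis, 10 mm thick across the travel, top 39 mm above the panel with a white line.
- yellow_mark (a point): middle of the yellow bar (21 x 18 mm, flat) on the panel, 84 mm from the spindle axis; the arm points at it at selector 2.094.
- red_mark (a point): middle of the red bar (23 x 18 mm, flat) on the panel, next clockwise after yellow, 85 mm from the spindle axis; the arm points at it at selector 2.618.
- toggle (a joint): voltage toggle angle, rad: 0 = leaning 24 deg to the charger's left (+y, two-battery symbol), 0.838 = 24 deg to its right (-y, single-battery symbol, wanted), at its stop, which gives some 0.05 rad per 10 N. Stiff (1 to 1.5 N at the tip), stays where it is left. Starts at 0 to 0.15.
- toggle_pivot (a point): pivot of the toggle, at panel height, fixed to the charger: (-50, 100, 150) mm in its frame. It swings in the charger's y-z plane. The steel collar round it is 22 mm across and 4 mm tall.
- toggle_tip (a point): point on the toggle's bat 30 mm from the pivot along it; the bat is a rod 8 mm thick with a white 11 mm thick round end whose very end is 35.5 mm from the pivot.
- car_battery: black and grey car battery, 244 x 179 x 206 mm with posts, 13 kg; origin at the centre of its underside. Leave alone.
- spray_bottle: white spray bottle with red trigger head, 80 mm across, 233 mm tall; origin at the centre of its underside. Leave alone.
- parts_dish: round steel parts dish, 146 mm across, 30 mm tall, with bolts in it; origin at the centre of its underside. Leave alone.
- wrench: steel wrench 200 mm long lying along its own x; origin under its middle. Leave alone.

How it is judged:
By the outcome, as a careful person would: the job done as asked, in the order asked, and still so for the second after the job is handed in, with the robot touching nothing.
It also fails if it takes over 45 s, if anything falls off the work surface, if the arm or the gripper's body presses on something with over 40 N, if the wrist force passes 120 N, or if a joint passes its speed limit or range.

### The arm

A 7-joint arm with a two-finger parallel gripper is mounted at the origin on the work surface. World frame = base frame: x ahead of the robot, y to its left, z up, the work surface at z = 0. Lengths are in m, angles in rad, forces in N, time in s.
With the tool pointing down it reaches from about 0.425 to 0.925 m from the base axis. Payload 6.8 kg.
Tool frame: the origin (TCP) lies midway between the tips of the shut fingers; the grasp point (between the pads) lies r.grasp_offset behind it (r.grasp_offset is the distance from the TCP to the grasp point, in m); z points along the fingers, y is the direction in which the jaws open and shut (so a half turn about z gives the same grasp; the last joint's range is limited). The gripper opens to 85 mm and grips with 20 to 120 N. Pads are 22 mm wide; open, the fingers measure 114 mm over their backs; the gripper's body (76 mm by 85 mm) begins 54 mm behind the grasp point. The pads swing forward as they close: fully open they stand 13 mm farther back than shut.
Start: joints at [1.149, 0.477, 0.022, 1.555, -0.011, 1.109, -0.083], TCP at [0.208, -0.642, 0.231] pointing down, gripper open.
Joint ranges: [-2.96, 2.96], [-0.34, 2.1], [-1.41, 1.46], [0.24, 2.44], [-1.37, 4.51], [0.17, 1.92], [-2.96, 2.96]. Speed limits (rad/s): [2.39, 2.39, 3.14, 3.14, 3.14, 3.14, 3.14].

### API

Orientations are given as a rotation vector (axis times angle).
In Python, from bench import r gives the robot as it stands. The module is installed in compiled form; this text tells all that it offers.
- The arm moves only by the tool send_rows, never from a script. Its argument "moves" is one flat list of numbers, 4 for each row, row after row: the shift along the tool's x, y, z in mm, then the turn about the tool's z in degrees. A call has 1 to 8 rows; each row is the pose to reach, as a shift and turn from the pose commanded when the call began, along the tool's axes at that moment; what a row does not reach only later rows make up. A row lasts 1/8 s, in which the tool goes at most 62.5 mm and 10.7 degrees, less where a joint would pass 70% of its speed; a pose out of reach is approached as far as the arm can. A call with a gripper value outside its range is refused whole. "hand" is the closure, from 0 (fully open) to 1 (shut), set as the call begins (left out, the last holds). The fingers move at their own pace and stop on an object; "newtons" is the grip in N (left out, the last holds). Time passes only in rows, so rows that repeat a pose let the fingers close. It gives the time, the measured TCP pose, the force and the opening at its end, in the units of the state.
- r.get_obs(): the state, without advancing time (a new reading comes with each control period).
- r.grab_frame(name): name is "side" or "top"; returns a dict with "img" (420x560x3 uint8, red, green, blue), "mtx" (3x3 intrinsics, pixels), "world_to_cam" (4x4, takes a point from world to camera coordinates). Camera axes: x right, y up, looking along -z (the intrinsics and any distortion apply to the point x, -y, -z); pixel columns grow to the right and rows downward; lengths in m; the calibration is good to about 2 mm. A picture is of the moment at which its call begins. There is no depth.
- r.hand_in(): hands the job in, once; it reports no verdict.
The state is a dict: "clock": time; "joints": joint angles; "qvel": joint speeds; "tau": joint torques, N m; "tcp_pos": TCP position; "orientation": TCP orientation; "contact_force": force on the tool from outside, world axes, zero at the start; "moment": the same for the moment, N m; "grip_width": finger opening in m.
Only numpy, scipy, OpenCV 4.12 (cv2) and the standard library are available. Lean on these libraries where they do the work, as an engineer would, in place of code of your own. Each camera call takes 0.05 s, during which the arm holds its last target.

## Working session

There is one attempt and no reset: what is moved stays moved. The work goes in short steps, Python scripts to look and compute and a tool call to move; the robot and the scene stay as the last step left them, time stands still between calls to the robot, and variables do not carry over. Pictures are saved under pics/ and viewed, and the job is handed in when it is done.

Besides the shell and the picture viewer there is one more tool, called after ">>>" as name(argument=value, ...), one argument or row to a line, values as JSON. send_rows: Moves the arm, as the interface text tells. Its arguments: {"type":"object","properties":{"moves":{"type":"array"},"hand":{"type":"number"},"newtons":{"type":"number"}},"required":["moves"]}

```bash
mkdir -p pics; python3 - <<'E'
from bench import r
import cv2,pickle
o=r.get_obs(); print({k:o[k] for k in ['clock','tcp_pos','orientation','contact_force','grip_width']}, r.grasp_offset)
for n in ['side','top']:
    f=r.grab_frame(n); pickle.dump(f,open(f'{n}0.pkl','wb')); cv2.imwrite(f'pics/{n}0.png',f['img'][:,:,::-1]); print(n,f['mtx'],f['world_to_cam'],[k for k in f])
E
```

```text
{'clock': 0.0, 'tcp_pos': array([ 0.20816089, -0.64148828,  0.23034379]), 'orientation': array([-3.10129661e+00, -4.90608058e-01,  6.21657704e-04]), 'contact_force': array([ 0.46012727,  1.05491523, -0.37123691]), 'grip_width': 0.08551555686806439} 0.0187
side [[423.86541666   0.         280.85679619]
 [  0.         423.86541666 208.58935688]
 [  0.           0.           1.        ]] [[-0.87850393 -0.47767976  0.00727188  0.43358319]
 [ 0.33000584 -0.59576894  0.73222641 -0.27514537]
 [-0.34543738  0.64566354  0.68102247 -1.16324616]
 [ 0.          0.          0.          1.        ]] ['img', 'mtx', 'world_to_cam']
top [[459.21024737   0.         280.73274554]
 [  0.         459.21024737 212.75513414]
 [  0.           0.           1.        ]] [[-1.18856998e-03 -9.99944972e-01  1.04230289e-02 -4.37287376e-02]
 [ 9.87850429e-01  4.45706675e-04  1.55406987e-01 -5.27830680e-01]
 [-1.55403081e-01  1.04811056e-02  9.87795540e-01 -1.32721516e+00]
 [ 0.00000000e+00  0.00000000e+00  0.00000000e+00  1.00000000e+00]] ['img', 'mtx', 'world_to_cam']
```

View pics/side0.png

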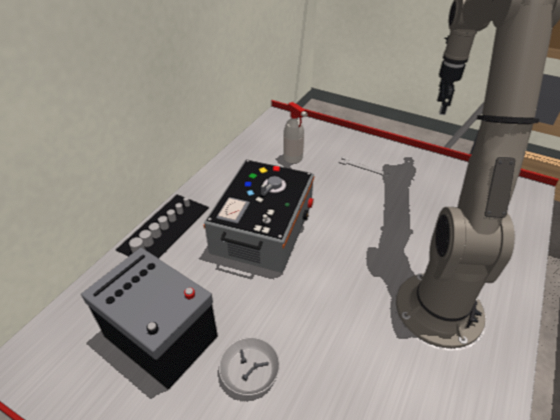

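View pics/top0.png

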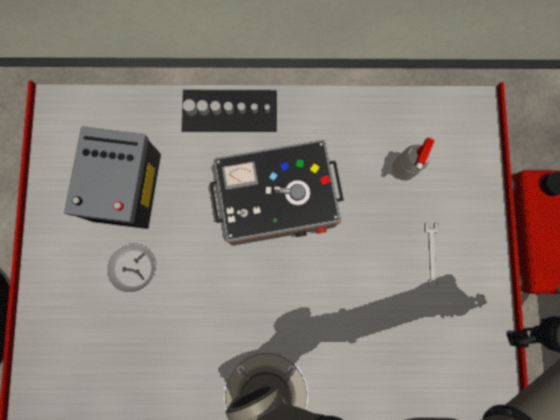

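```bash
cat > h.py <<'E'
import numpy as np,cv2,pickle
def ray(f,px):
    K=f['mtx'];T=f['world_to_cam'];R=T[:3,:3];t=T[:3,3]
    p=np.array([(px[0]-K[0,2])/K[0,0],(px[1]-K[1,2])/K[1,1],1.0])
    d=R.T@np.array([p[0],-p[1],-1.0]); c=-R.T@t
    return c,d
def onz(f,px,z):
    c,d=ray(f,px); return c+d*(z-c[2])/d[2]
def proj(f,P):
    T=f['world_to_cam'];q=T[:3,:3]@np.asarray(P)+T[:3,3];K=f['mtx']
    return np.array([K[0,0]*q[0]/-q[2]+K[0,2],K[1,1]*-q[1]/-q[2]+K[1,2]])
E
python3 - <<'E'
from h import *
for n,(x0,y0,x1,y1),s in [('top',(200,130,350,250),5),('side',(200,150,325,270),5)]:
    f=pickle.load(open(n+'0.pkl','rb')); im=f['img'][y0:y1,x0:x1,::-1]
    cv2.imwrite(f'pics/{n}0z.png',cv2.resize(im,None,fx=s,fy=s,interpolation=cv2.INTER_CUBIC))
f=pickle.load(open('top0.pkl','rb'))
hsv=cv2.cvtColor(f['img'],cv2.COLOR_RGB2HSV)
m=np.zeros(hsv.shape[:2],np.uint8); m[135:235,215:340]=1
sat=((hsv[...,1]>130)&(hsv[...,2]>90)&(m>0)).astype(np.uint8)
n,l,st,c=cv2.connectedComponentsWithStats(sat)
for i in range(1,n):
    if st[i,4]>8: print(st[i],c[i],hsv[l==i].mean(0).round(),onz(f,c[i],.15).round(4))
E
```

```text
[296 160   8   7  50] [299.5 163. ] [ 65. 217. 133.] [ 0.6513 -0.0953  0.15  ]
[280 162   9   9  58] [284.15517241 165.86206897] [115. 193. 160.] [ 0.643  -0.0525  0.15  ]
[310 163  10  11  74] [314.33783784 167.83783784] [ 28. 232. 171.] [ 0.6375 -0.1366  0.15  ]
[320 175  10  10  73] [324.67123288 179.46575342] [  1. 207. 183.] [ 0.6043 -0.1649  0.15  ]
[316 227  10   6  48] [320.66666667 229.47916667] [  2. 180. 152.] [ 0.4646 -0.1517  0.15  ]
```

View pics/top0z.png

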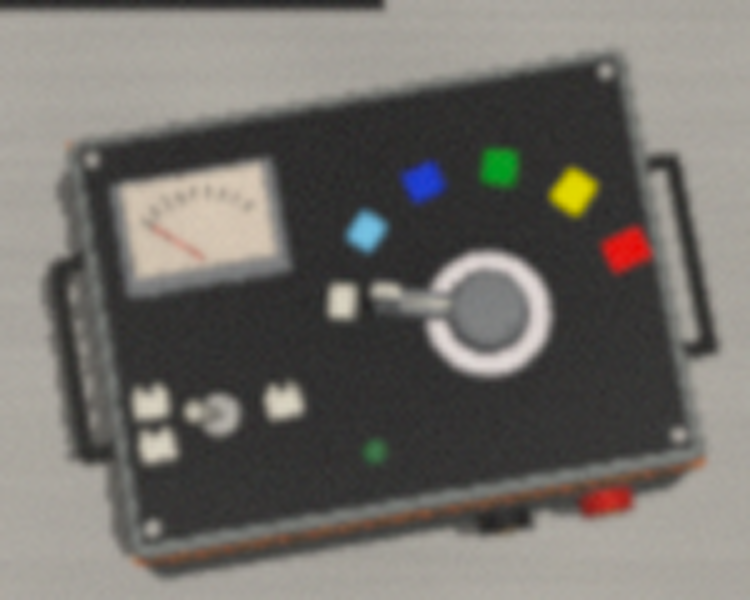

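View pics/side0z.png

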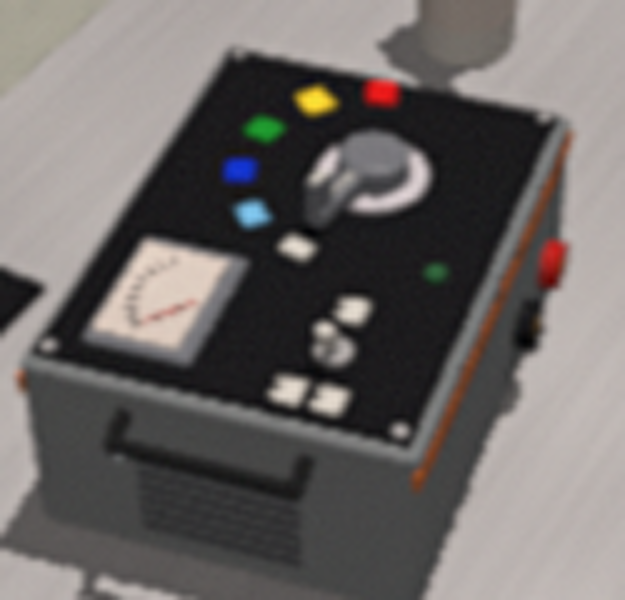

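```bash
cat >> h.py <<'E'
def cpx(p,o,s=5): return [(p[0]+.5)/s-.5+o[0],(p[1]+.5)/s-.5+o[1]]
E
python3 - <<'E'
from h import *
f=pickle.load(open('top0.pkl','rb'));g=pickle.load(open('side0.pkl','rb'))
T=np.array([onz(f,cpx(p,(200,130)),.15)[:2] for p in [(92,160),(606,72),(679,435),(152,527)]])  # FL(+x+y), FR(+x,-y), NR, NL
S=np.array([onz(g,cpx(p,(200,150)),.15)[:2] for p in [(49,346),(240,54),(545,117),(400,430)]])
for P in (T,S):
    c=P.mean(0); ex=(P[0]-P[3]+P[1]-P[2]);ey=(P[0]-P[1]+P[3]-P[2])
    print(P.round(4).tolist(),c.round(4),'yaw',np.arctan2(ex[1],ex[0]),np.arctan2(-ey[0],ey[1]),np.linalg.norm(ex)/2,np.linalg.norm(ey)/2)
# marks fit
a=1.309-np.array([1.047,1.571,2.094,2.618]); rad=np.array([84,84,84,85])/1000
L=np.c_[-.02+rad*np.cos(a),-.055+rad*np.sin(a)]
hsvc={'top':None}
def marks(f,box):
    hsv=cv2.cvtColor(f['img'],cv2.COLOR_RGB2HSV);out=[]
    x0,y0,x1,y1=box
    for lo,hi in [(105,125),(50,75),(20,35),(0,8)]:
        m=np.zeros(hsv.shape[:2],np.uint8)
        m[y0:y1,x0:x1]=((hsv[...,0]>=lo)&(hsv[...,0]<=hi)&(hsv[...,1]>120)&(hsv[...,2]>80))[y0:y1,x0:x1]
        n,l,st,c=cv2.connectedComponentsWithStats(m); i=1+np.argmax(st[1:,4]); out.append(c[i])
    return out
for f_,b in((f,(270,150,335,190)),(g,(240,160,285,190))):
    W=np.array([onz(f_,p,.15)[:2] for p in marks(f_,b)])
    lc=L.mean(0);wc=W.mean(0);H=(L-lc).T@(W-wc);th=np.arctan2(H[0,1]-H[1,0],H[0,0]+H[1,1])
    R=np.array([[np.cos(th),-np.sin(th)],[np.sin(th),np.cos(th)]]);t=wc-R@lc
    print('marks yaw',th,'org',t,'res mm',((W-(L@R.T+t))*1000).round(1).tolist())
E
```

```text
[[0.6549, 0.1318], [0.7064, -0.1556], [0.5001, -0.1926], [0.4495, 0.0952]] [ 0.5777 -0.0303] yaw 0.17712110157884822 0.17564480353808207 0.20912119814615243 0.29212104222829155
[[0.653, 0.1328], [0.7046, -0.1552], [0.4984, -0.1927], [0.4476, 0.094]] [ 0.5759 -0.0303] yaw 0.1833318677378879 0.1764247217682346 0.2093427011091354 0.2919080027368409
marks yaw 0.18509160305288277 org [ 0.57697383 -0.03108128] res mm [[-0.4, -0.2], [0.1, -0.2], [0.6, -0.3], [-0.2, 0.7]]
marks yaw 0.1860311782617129 org [ 0.57575435 -0.03124575] res mm [[-0.6, -0.3], [0.2, -0.6], [0.4, 0.0], [-0.0, 0.9]]
```

```bash
cat >> h.py <<'E'
ORG=np.array([.5765,-.0307]);YAW=.179
Rz=np.array([[np.cos(YAW),-np.sin(YAW)],[np.sin(YAW),np.cos(YAW)]])
def w(x,y): return ORG+Rz@np.array([x,y])   # charger local m -> world
def loc(p): return Rz.T@(np.asarray(p)[:2]-ORG)
AX=w(-.02,-.055)
def crop(n,f,box,s,name):
    x0,y0,x1,y1=box; cv2.imwrite(f'pics/{name}.png',cv2.resize(f['img'][y0:y1,x0:x1,::-1],None,fx=s,fy=s,interpolation=cv2.INTER_CUBIC))
E
python3 - <<'E'
from h import *
f=pickle.load(open('top0.pkl','rb'));g=pickle.load(open('side0.pkl','rb'))
print('axis',AX)
for q in (0,.1,.2,.524):
    a=YAW+1.309-q; d=np.array([np.cos(a),np.sin(a)])
    for n,F,o in(('top',f,(200,130)),('side',g,(200,150))):
        P=[(proj(F,[*(AX+d*rr),.189])-o)*5+2 for rr in(.048,.064)]; print(q,n,np.round(P,0).tolist())
# toggle bat end
for q in(0,.15,.4):
    t=np.pi/2+0.419-q
    for n,F,o in(('top',f,(200,130)),('side',g,(200,150))):
        P=[(proj(F,[*w(-.05,.1+L*np.cos(np.pi/2-0.419+q)),.15+L*np.sin(np.pi/2-.419+q)])-o)*5+2 for L in(0,.030)]; print('tog',q,n,np.round(P,0).tolist())
E
```

```text
axis [ 0.56661207 -0.08838214]
0 top [[402.0, 294.0], [372.0, 292.0]]
0 side [[327.0, 167.0], [312.0, 182.0]]
0.1 top [[403.0, 285.0], [374.0, 280.0]]
0.1 side [[321.0, 164.0], [303.0, 178.0]]
0.2 top [[405.0, 277.0], [377.0, 269.0]]
0.2 side [[315.0, 161.0], [295.0, 173.0]]
0.524 top [[418.0, 251.0], [393.0, 235.0]]
0.524 side [[300.0, 148.0], [276.0, 155.0]]
tog 0 top [[220.0, 418.0], [194.0, 414.0]]
tog 0 side [[334.0, 352.0], [326.0, 331.0]]
tog 0.15 top [[220.0, 418.0], [202.0, 412.0]]
tog 0.15 side [[334.0, 352.0], [328.0, 324.0]]
tog 0.4 top [[220.0, 418.0], [215.0, 409.0]]
tog 0.4 side [[334.0, 352.0], [333.0, 314.0]]
```

```bash
python3 - <<'E'
from h import *
f=pickle.load(open('top0.pkl','rb'));g=pickle.load(open('side0.pkl','rb'))
crop('t',f,(225,175,320,225),8,'t1');crop('s',g,(250,170,300,230),10,'s1')
E
```

```text
(no output)
```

View pics/t1.png

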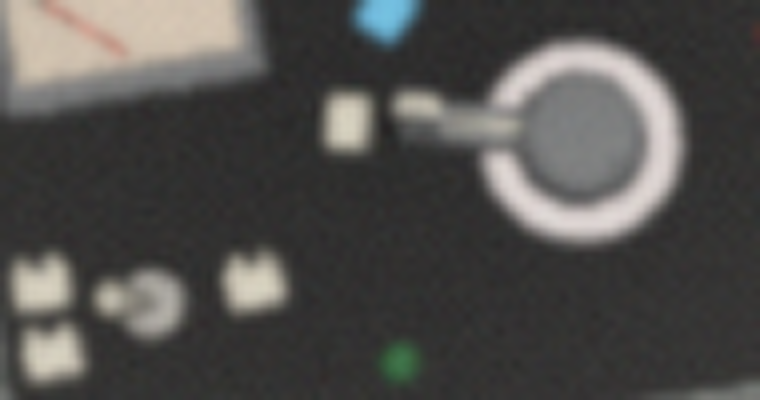

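View pics/s1.png

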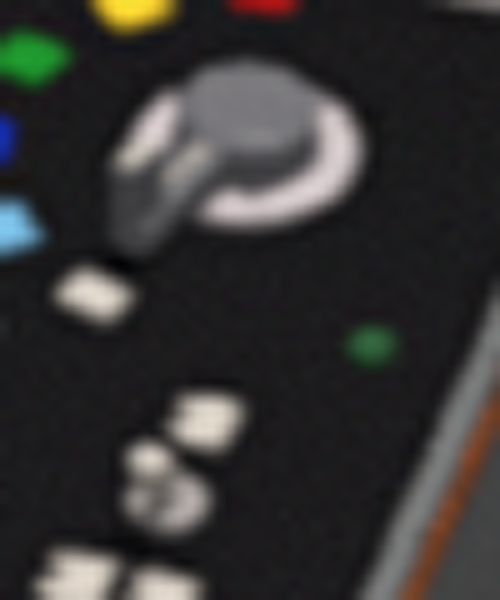

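```bash
cat >> h.py <<'E'
from scipy.spatial.transform import Rotation as Ro
def tabdir(q): a=YAW+1.309-q; return np.array([np.cos(a),np.sin(a)])
def travel(q): a=YAW+1.309-q-np.pi/2; return np.array([np.cos(a),np.sin(a)])
def pushpos(q,off,rad=.056): return AX+tabdir(q)*rad-travel(q)*off   # finger centre behind tab
def psi_for(q): return np.degrees(YAW+1.309-q+np.pi/2)   # tool x opposite travel
def state(o):
    R=Ro.from_rotvec(o['orientation']).as_matrix(); return o['tcp_pos'],R,np.degrees(np.arctan2(R[1,0],R[0,0]))
def rel(p,R,psi,tgt,psit=None):
    d=R.T@(np.asarray(tgt)-p)*1000
    t=0 if psit is None else -((psit-psi+180)%360-180)
    return np.r_[d,t]
E
python3 - <<'E'
from h import *
from bench import r
p,R,psi=state(r.get_obs()); print(p,psi,R.round(4))
print(psi_for(0),pushpos(0,.04))
print(rel(p,R,psi,[*p[:2],.33]),rel(p,R,psi,[*pushpos(0,.04),.28],psi_for(0)))
f=pickle.load(open('top0.pkl','rb'));print(onz(f,(410,162),.1))
E
```

```text
[ 0.20821166 -0.6415291   0.23042264] 17.981467013692196 [[ 9.512e-01  3.087e-01 -6.000e-04]
 [ 3.087e-01 -9.512e-01  1.500e-03]
 [-1.000e-04 -1.700e-03 -1.000e+00]]
175.25611991546648 [ 0.53138039 -0.0292659 ]
[-1.07200307e-02 -1.64449215e-01 -9.95772284e+01  0.00000000e+00] [ 496.39004651 -482.67417358  -48.8337479  -157.2746529 ]
[ 0.66833825 -0.41978292  0.1       ]
```

>>> send_rows(
  moves=[0,0,-50,-10,20,-20,-80,-20,60,-60,-80,-30,100,-100,-80,-40,140,-140,-80,-50,180,-180,-80,-60,220,-215,-80,-70,250,-245,-80,-80],
  hand=1,
  newtons=40,
)

```text
clock: 1.1
tcp_pos: [0.3714, -0.3295, 0.3112]
orientation: [-2.053, -2.378, -0.0]
contact_force: [0.3, -0.6, 0.8]
grip_width: 0.0001
```

```bash
python3 - <<'E'
from h import *
from bench import r
o=r.get_obs();p,R,psi=state(o); print(o['clock'],p,psi,o['joints'].round(2),o['grip_width'],o['contact_force'])
print(rel(p,R,psi,[*pushpos(0,.04),.28],psi_for(0)))
E
```

```text
1.1 [ 0.37137749 -0.32953002  0.31115096] 98.40159000686222 [ 0.95  0.13 -0.38  1.85  0.05  1.17  0.69] 9.08172381632781e-05 [ 0.29908831 -0.61796942  0.78766004]
[273.65593312 202.16129492  31.19439232 -76.85452991]
```

>>> send_rows(
  moves=[30,22,0,-10,65,48,0,-20,105,78,0,-30,145,108,5,-40,185,138,10,-50,225,166,20,-60,255,188,30,-70,274,202,31,-77],
)

```text
clock: 2.1
tcp_pos: [0.5324, -0.0304, 0.2793]
orientation: [-0.127, -3.137, -0.001]
contact_force: [-0.4, -0.1, 0.6]
grip_width: -0.0
```

```bash
python3 - <<'E'
from h import *
from bench import r
o=r.get_obs();p,R,psi=state(o); print(o['clock'],p,psi,R.round(3).tolist(),o['joints'].round(2),o['grip_width'],o['contact_force'])
print(rel(p,R,psi,[*pushpos(0,.04),.25],psi_for(0)))
for n in('top','side'):
    f=r.grab_frame(n); pickle.dump(f,open(n+'1.pkl','wb'))
    u,v=proj(f,p).astype(int); print(n,u,v); crop(n,f,(u-70,v-70,u+70,v+50),5,n+'1')
E
```

```text
2.1 [ 0.5324332  -0.03037089  0.2792897 ] 175.37479154365622 [[-0.997, 0.081, -0.002], [0.081, 0.997, 0.001], [0.002, 0.001, -1.0]] [ 0.57  0.28 -0.75  1.8   0.21  1.15  1.24] -8.513804947878709e-06 [-0.41097917 -0.06752469  0.55067176]
[ 1.0874027   0.99682341 29.29231294  0.11867163]
top 276 195
side 274 164
```

View pics/side1.png

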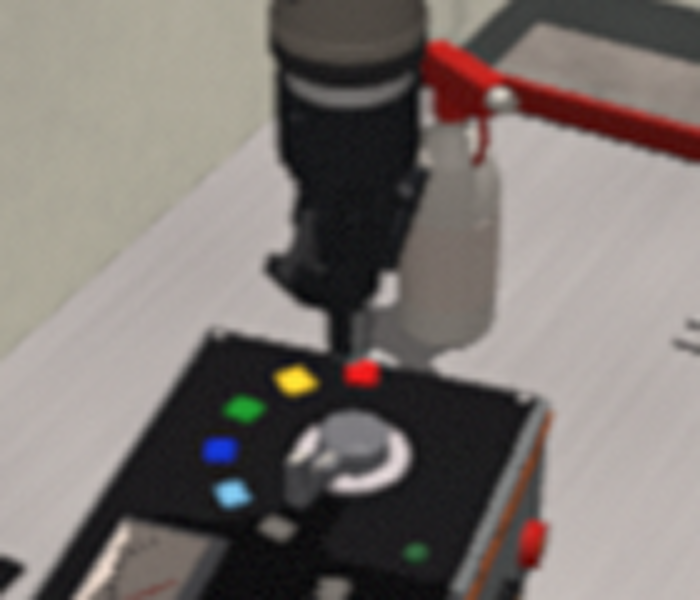

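View pics/top1.png

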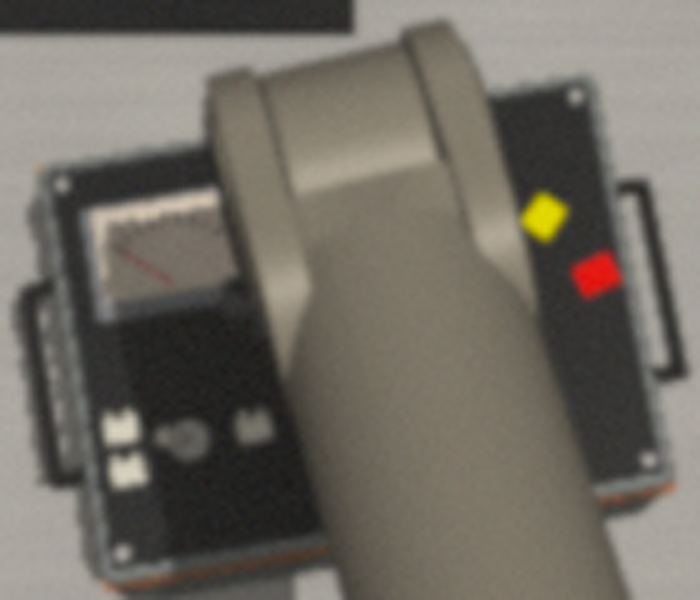

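>>> send_rows(
  moves=[0,0,30,0,0,0,60,0,0,0,85,0,0,0,100,0,0,0,105,0,-5,0,105,0,-10,0,105,0,-10,0,105,0],
)

```text
clock: 3.2
tcp_pos: [0.5435, -0.0333, 0.176]
orientation: [0.138, 3.137, 0.0]
contact_force: [-0.2, 0.5, -0.1]
grip_width: -0.0002
```

```bash
cat > st.py <<'E'
from h import *
from bench import r
import sys
o=r.get_obs();p,R,psi=state(o)
print(o['clock'],'p',p.round(4),'psi',psi.round(1),'F',o['contact_force'].round(1),'j7',o['joints'][6].round(2))
v=p[:2]-AX
# polar: find q such that finger centre is at given offset
rho=np.hypot(*v);ang=np.arctan2(v[1],v[0])
print('rho mm',rho*1000,'finger angle as q',YAW+1.309-ang)
q=YAW+1.309-ang
E
python3 st.py; python3 - <<'E'
from h import *
from bench import r
o=r.get_obs();p,R,psi=state(o)
for off in(.03,.02,.016): print(rel(p,R,psi,[*pushpos(0,off),.174],psi_for(0)).round(1))
E
```

```text
3.2 p [ 0.5435 -0.0333  0.176 ] psi 175.0 F [-0.2  0.5 -0.1] j7 1.14
rho mm 59.71876803705634 finger angle as q -0.48051583856705293
[ 2.4  3.   2.  -0.3]
[-7.6  3.1  2.  -0.3]
[-11.6   3.1   2.   -0.3]
```

>>> send_rows(
  moves=[0,2,2,0,-2,3,2,0,-4,3,2,0,-6,3,2,0,-8,3,2,0,-10,3,2,0],
)

```text
clock: 3.95
tcp_pos: [0.5529, -0.0313, 0.1733]
orientation: [0.138, 3.139, -0.0]
contact_force: [-0.0, 0.2, 0.4]
grip_width: 0.0002
```

```bash
python3 st.py; python3 - <<'E'
from h import *
from bench import r
o=r.get_obs();p,R,psi=state(o)
for off in(.02,.016,.012): print(rel(p,R,psi,[*pushpos(0,off),.174],psi_for(0)).round(1))
g=r.grab_frame('side');crop('s',g,(230,140,310,210),8,'s2')
E
```

```text
3.95 p [ 0.5529 -0.0313  0.1733] psi 175.0 F [-0.   0.2  0.4] j7 1.13
rho mm 58.73313890673606 finger angle as q -0.3180949346713644
[ 1.6  0.2 -0.7 -0.3]
[-2.4  0.2 -0.7 -0.3]
[-6.4  0.2 -0.7 -0.3]
```

View pics/s2.png

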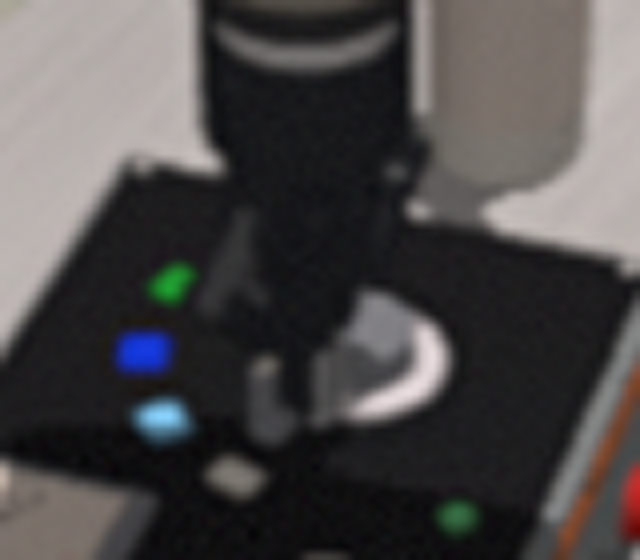

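```bash
cat > arc.py <<'E'
from h import *
from bench import r
import sys
q0,q1,n,off=map(float,sys.argv[1:5])
o=r.get_obs();p,R,psi=state(o)
for q in np.linspace(q0,q1,int(n)+1)[1:]:
    print(q.round(3),rel(p,R,psi,[*pushpos(q,off),.1735],psi_for(q)).round(1).tolist())
E
python3 arc.py -.07 .33 8 .016
```

```text
-0.02 [-1.0, -0.1, -0.2, -1.4]
0.03 [-3.8, 0.7, -0.2, 1.4]
0.08 [-6.7, 1.3, -0.2, 4.3]
0.13 [-9.5, 1.9, -0.2, 7.2]
0.18 [-12.4, 2.2, -0.2, 10.0]
0.23 [-15.3, 2.5, -0.2, 12.9]
0.28 [-18.2, 2.5, -0.1, 15.8]
0.33 [-21.1, 2.5, -0.1, 18.6]
```

>>> send_rows(
  moves=[-2,0,0,0,-4,0.5,0,1.5,-6.5,1.5,0,4,-9.5,2,0,7,-12.5,2,0,10,-12.5,2,0,10],
)

```text
clock: 4.75
tcp_pos: [0.5648, -0.0302, 0.1731]
orientation: [-0.411, -3.113, 0.001]
contact_force: [-4.4, 1.0, 1.2]
grip_width: -0.0001
```

```bash
python3 st.py; python3 arc.py .18 .58 8 .016; python3 - <<'E'
from h import *
from bench import r
g=r.grab_frame('side');crop('s',g,(230,140,310,210),8,'s3')
E
```

```text
4.75 p [ 0.5648 -0.0302  0.1731] psi 165.0 F [-4.4  1.   1.2] j7 0.97
rho mm 58.223611050225 finger angle as q -0.11444837322855816
0.23 [-3.7, 1.0, -0.4, 2.9]
0.28 [-6.6, 1.6, -0.4, 5.8]
0.33 [-9.4, 2.0, -0.4, 8.6]
0.38 [-12.3, 2.3, -0.4, 11.5]
0.43 [-15.3, 2.5, -0.4, 14.4]
0.48 [-18.2, 2.5, -0.4, 17.2]
0.53 [-21.1, 2.4, -0.4, 20.1]
0.58 [-24.0, 2.1, -0.4, 23.0]
```

View pics/s3.png

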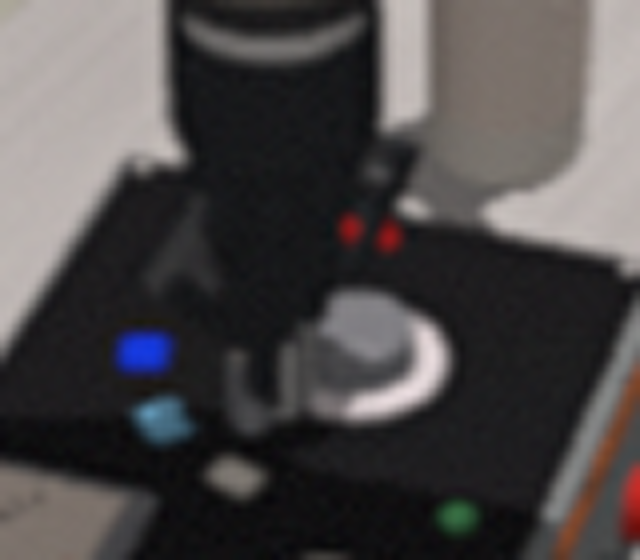

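>>> send_rows(
  moves=[-2,0.5,0,1,-4,1,0,3,-6.5,1.5,0,6,-9.5,2,0,9,-12,2.5,0,11,-12,2.5,0,11],
)

```text
clock: 5.55
tcp_pos: [0.5787, -0.031, 0.1736]
orientation: [0.707, 3.059, 0.001]
contact_force: [0.2, -0.5, -0.3]
grip_width: -0.0003
```

```bash
python3 st.py; python3 arc.py .38 1 8 .016; python3 - <<'E'
from h import *
from bench import r
g=r.grab_frame('side');crop('s',g,(230,140,310,210),8,'s4')
E
```

```text
5.55 p [ 0.5787 -0.031   0.1736] psi 154.0 F [ 0.2 -0.5 -0.3] j7 0.8
rho mm 58.68908478221532 finger angle as q 0.12499487716875746
0.458 [-3.2, 0.3, 0.1, 4.9]
0.535 [-7.6, 0.9, 0.1, 9.4]
0.612 [-12.1, 1.3, 0.1, 13.8]
0.69 [-16.7, 1.3, 0.1, 18.2]
0.768 [-21.2, 0.9, 0.1, 22.7]
0.845 [-25.6, 0.2, 0.2, 27.1]
0.922 [-30.0, -0.8, 0.2, 31.6]
1.0 [-34.3, -2.2, 0.2, 36.0]
```

View pics/s4.png

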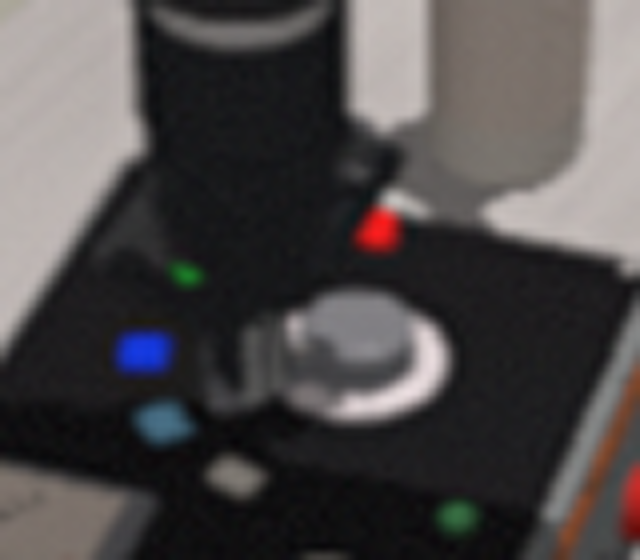

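>>> send_rows(
  moves=[-3,0.5,0,5,-7.5,1,0,9,-11,1,0,13,-14,1.5,0,16,-17,1.5,0,19,-20,1,0,22,-23,0.5,0,25,-26,0,0,27],
)

```text
clock: 6.6
tcp_pos: [0.601, -0.0418, 0.1735]
orientation: [-1.403, -2.811, -0.001]
contact_force: [-2.0, 0.9, 2.1]
grip_width: -0.0001
```

```bash
python3 st.py; python3 arc.py .85 1.45 10 .016; python3 - <<'E'
from h import *
from bench import r
g=r.grab_frame('side');crop('s',g,(230,140,310,210),8,'s5')
g=r.grab_frame('top');crop('s',g,(260,145,340,215),8,'t5')
E
```

```text
6.6 p [ 0.601  -0.0418  0.1735] psi 127.0 F [-2.   0.9  2.1] j7 0.39
rho mm 57.89750925991218 finger angle as q 0.5521392708419003
0.91 [-4.4, 1.5, -0.0, 3.8]
0.97 [-7.8, 2.1, -0.0, 7.3]
1.03 [-11.3, 2.5, -0.0, 10.7]
1.09 [-14.8, 2.7, -0.0, 14.2]
1.15 [-18.3, 2.7, -0.0, 17.6]
1.21 [-21.8, 2.5, -0.0, 21.0]
1.27 [-25.2, 2.1, -0.0, 24.5]
1.33 [-28.7, 1.5, -0.0, 27.9]
1.39 [-32.1, 0.7, -0.1, 31.3]
1.45 [-35.4, -0.3, -0.1, 34.8]
```

View pics/s5.png

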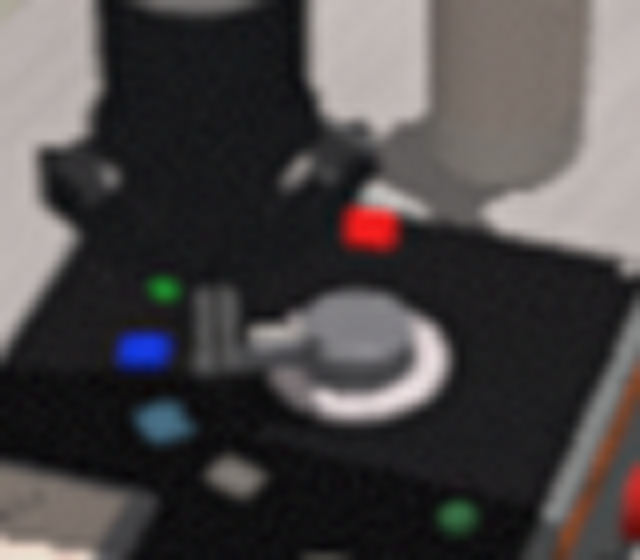

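View pics/t5.png

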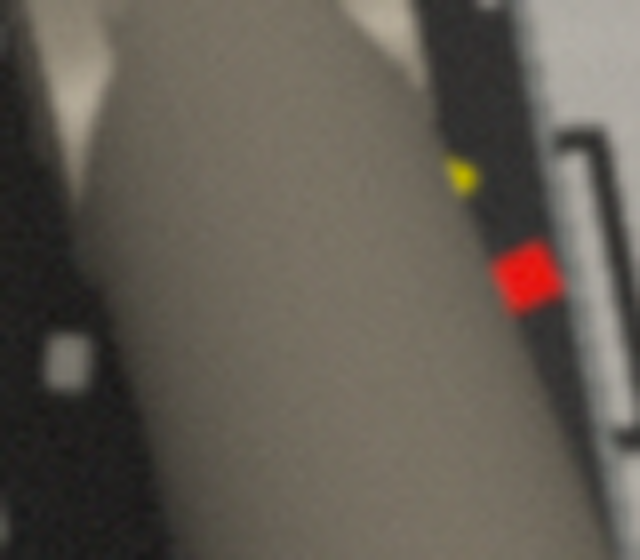

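>>> send_rows(
  moves=[-2.5,1,0,2,-4.5,1.5,0,4,-8,2,0,7.5,-11.5,2.5,0,11,-15,2.5,0,14,-18.5,2.5,0,17.5,-22,2.5,0,21,-25,2,0,24.5],
)

```text
clock: 7.7
tcp_pos: [0.6171, -0.0599, 0.1731]
orientation: [-1.968, -2.446, -0.0]
contact_force: [-2.3, 3.9, 1.9]
grip_width: -0.0003
```

```bash
python3 st.py; python3 arc.py 1.27 1.87 10 .016; python3 - <<'E'
from h import *
from bench import r
g=r.grab_frame('side');crop('s',g,(230,140,310,210),8,'s6')
E
```

```text
7.7 p [ 0.6171 -0.0599  0.1731] psi 102.4 F [-2.3  3.9  1.9] j7 0.04
rho mm 57.92459476035422 finger angle as q 0.9740534362502221
1.33 [-4.3, 1.5, -0.4, 3.3]
1.39 [-7.7, 2.1, -0.4, 6.7]
1.45 [-11.2, 2.6, -0.4, 10.2]
1.51 [-14.7, 2.8, -0.4, 13.6]
1.57 [-18.2, 2.9, -0.4, 17.1]
1.63 [-21.6, 2.7, -0.4, 20.5]
1.69 [-25.1, 2.3, -0.4, 23.9]
1.75 [-28.6, 1.7, -0.4, 27.4]
1.81 [-32.0, 0.9, -0.4, 30.8]
1.87 [-35.3, -0.1, -0.4, 34.3]
```

View pics/s6.png

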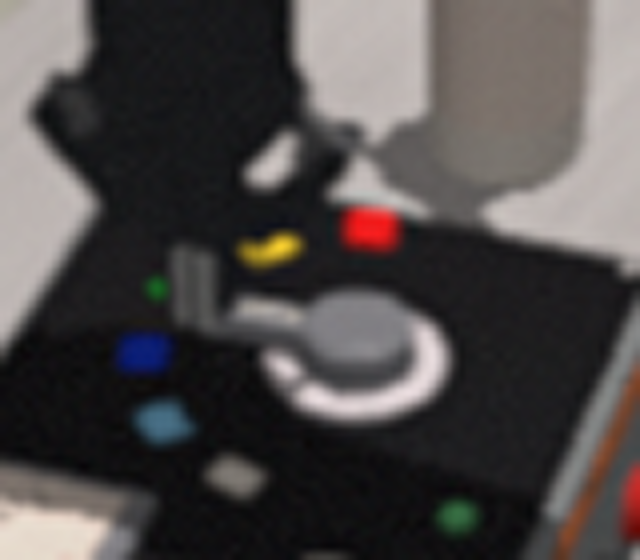

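>>> send_rows(
  moves=[-2.5,1,0,1.5,-4.5,1.5,0,3.5,-6,2,0,5,-8,2,0,7,-9.5,2.5,0,8.5,-11,2.5,0,10,-11,2.5,0,10],
)

```text
clock: 8.62
tcp_pos: [0.6227, -0.0719, 0.1735]
orientation: [2.173, 2.267, 0.0]
contact_force: [0.1, 0.5, 0.0]
grip_width: -0.0002
```

```bash
python3 st.py; python3 arc.py 1.45 1.97 10 .016; python3 - <<'E'
from h import *
from bench import r
g=r.grab_frame('side');crop('s',g,(230,140,310,210),8,'s7')
E
```

```text
8.625 p [ 0.6227 -0.0719  0.1735] psi 92.4 F [0.1 0.5 0. ] j7 -0.1
rho mm 58.46192137322726 finger angle as q 1.2025009069391899
1.502 [-1.3, 0.1, -0.0, 3.2]
1.554 [-4.2, 0.7, -0.0, 6.2]
1.606 [-7.2, 1.1, -0.0, 9.2]
1.658 [-10.2, 1.4, -0.0, 12.2]
1.71 [-13.3, 1.5, -0.0, 15.2]
1.762 [-16.3, 1.5, -0.0, 18.1]
1.814 [-19.3, 1.3, 0.0, 21.1]
1.866 [-22.3, 0.9, 0.0, 24.1]
1.918 [-25.3, 0.4, 0.0, 27.1]
1.97 [-28.3, -0.3, 0.0, 30.0]
```

View pics/s7.png

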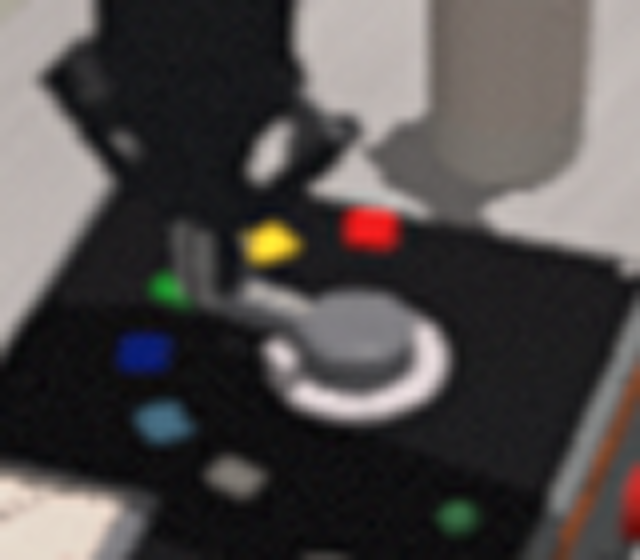

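>>> send_rows(
  moves=[-1.5,0,0,3,-4,0.5,0,6,-7,1,0,9,-10,1.5,0,12,-13,1.5,0,15,-16,1.5,0,18,-18.5,1.5,0,20.5,-18.5,1.5,0,20.5],
)

```text
clock: 9.68
tcp_pos: [0.6247, -0.0888, 0.1734]
orientation: [-2.54, -1.847, -0.001]
contact_force: [-0.8, 3.1, 0.5]
grip_width: 0.0002
```

```bash
python3 st.py; python3 arc.py 1.80 2.0 8 .016; python3 - <<'E'
from h import *
from bench import r
g=r.grab_frame('side');crop('s',g,(230,140,310,210),8,'s8')
E
```

```text
9.675 p [ 0.6247 -0.0888  0.1734] psi 72.0 F [-0.8  3.1  0.5] j7 -0.39
rho mm 58.108292143585416 finger angle as q 1.495115227013774
1.825 [-2.8, 1.0, -0.1, 1.4]
1.85 [-4.3, 1.3, -0.1, 2.8]
1.875 [-5.7, 1.6, -0.1, 4.2]
1.9 [-7.1, 1.9, -0.1, 5.7]
1.925 [-8.5, 2.1, -0.1, 7.1]
1.95 [-10.0, 2.3, -0.1, 8.5]
1.975 [-11.4, 2.5, -0.1, 10.0]
2.0 [-12.9, 2.7, -0.1, 11.4]
```

View pics/s8.png

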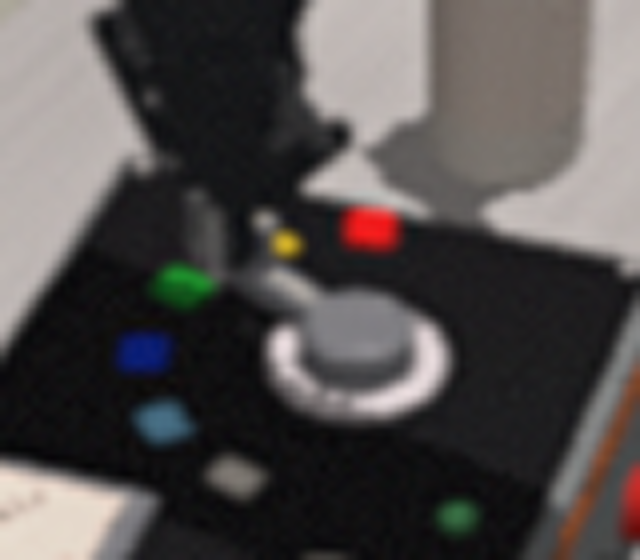

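Arm is between green and yellow, 3.2 N contact; a few mm more should snap it.

>>> send_rows(
  moves=[-1.5,0.5,0,1,-3,1,0,1.5,-4,1.5,0,3,-5,1.5,0,4,-6,1.5,0,4.5,-6,1.5,0,4.5],
)

```text
clock: 10.48
tcp_pos: [0.6244, -0.0967, 0.1733]
orientation: [2.612, 1.744, -0.0]
contact_force: [0.6, 0.7, -1.4]
grip_width: -0.0
```

```bash
python3 st.py; python3 arc.py 1.80 2.0 8 .016; python3 - <<'E'
from h import *
from bench import r
g=r.grab_frame('side');crop('s',g,(230,140,310,210),8,'s9')
E
```

```text
10.475 p [ 0.6244 -0.0967  0.1733] psi 67.4 F [ 0.6  0.7 -1.4] j7 -0.45
rho mm 58.383705764726166 finger angle as q 1.630861747800017
1.825 [4.7, -1.6, -0.2, -3.2]
1.85 [3.3, -1.1, -0.2, -1.8]
1.875 [1.9, -0.7, -0.2, -0.4]
1.9 [0.5, -0.3, -0.2, 1.1]
1.925 [-0.9, 0.1, -0.2, 2.5]
1.95 [-2.4, 0.4, -0.2, 3.9]
1.975 [-3.8, 0.7, -0.2, 5.4]
2.0 [-5.2, 0.9, -0.2, 6.8]
```

View pics/s9.png

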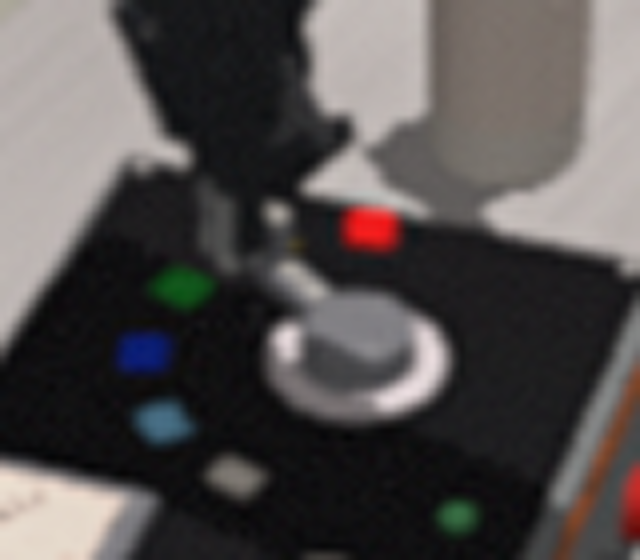

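>>> send_rows(
  moves=[8,0,0,0,20,0,-15,0,25,0,-55,0,25,0,-90,0,25,0,-110,0],
)

```text
clock: 11.15
tcp_pos: [0.6352, -0.0716, 0.287]
orientation: [2.609, 1.745, 0.005]
contact_force: [0.2, 0.5, 0.1]
grip_width: 0.0003
```

```bash
python3 st.py; python3 - <<'E'
from h import *
from bench import r
g=r.grab_frame('side');crop('s',g,(230,140,330,215),8,'s10')
for q in (1.85,2.0,2.094,2.2,2.618): 
    P=[(proj(g,[*(AX+tabdir(q)*rr),.189])-(230,140))*8+3.5 for rr in(.048,.064)]; print(q,np.round(P).tolist())
E
```

```text
11.15 p [ 0.6352 -0.0716  0.287 ] psi 67.6 F [0.2 0.5 0.1] j7 -0.46
rho mm 70.56429390798638 finger angle as q 1.248515209607576
1.85 [[276.0, 222.0], [251.0, 203.0]]
2.0 [[292.0, 216.0], [271.0, 194.0]]
2.094 [[302.0, 212.0], [284.0, 190.0]]
2.2 [[314.0, 209.0], [300.0, 186.0]]
2.618 [[365.0, 205.0], [367.0, 180.0]]
```

View pics/s10.png

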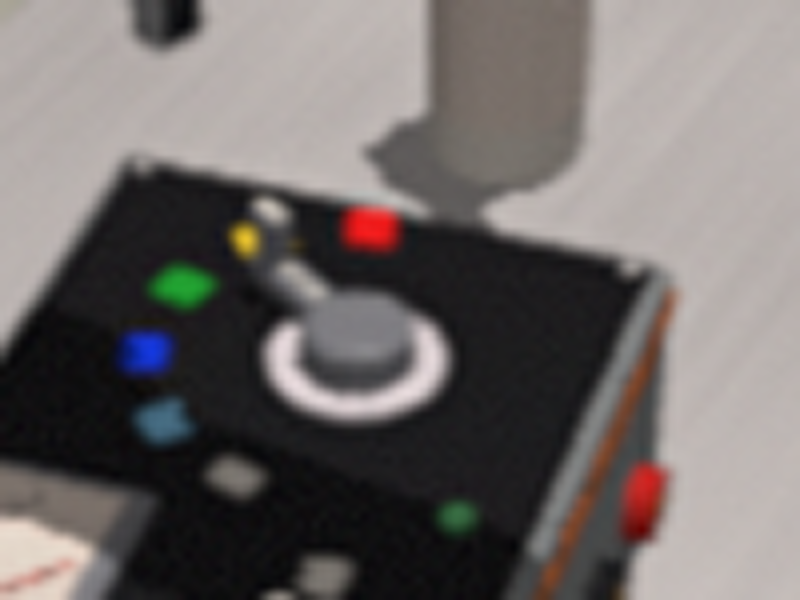

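```bash
python3 - <<'E'
from h import *
from bench import r
o=r.get_obs();p,R,psi=state(o)
print(w(-.05,.15),rel(p,R,psi,[*w(-.05,.15),.25],90+np.degrees(YAW)))
E
```

```text
[0.50059204 0.10800105] [ 114.21999129 -194.15553265   38.20269613  -32.71727997]
```

>>> send_rows(
  moves=[10,-20,0,-5,30,-50,0,-12,50,-85,0,-20,70,-120,0,-26,90,-155,10,-32,105,-180,25,-33,114,-194,38,-33,114,-194,38,-33],
)

```text
clock: 12.2
tcp_pos: [0.4976, 0.1074, 0.2446]
orientation: [-2.007, -2.416, 0.002]
contact_force: [0.3, -1.0, -0.7]
grip_width: 0.0002
```

```bash
python3 st.py; python3 - <<'E'
from h import *
from bench import r
o=r.get_obs();p,R,psi=state(o)
print(rel(p,R,psi,[*w(-.05,.15),.168],90+np.degrees(YAW)))
for n,b in (('side',(230,140,330,215)),('top',(255,145,355,220))):
    g=r.grab_frame(n);crop('s',g,b,8,n+'11');pickle.dump(g,open(n+'11.pkl','wb'))
    for q in (1.85,1.95,2.094): 
        print(n,q,[np.round((proj(g,[*(AX+tabdir(q)*rr),z])-b[:2])*8+3.5).tolist() for rr,z in((.048,.189),(.064,.189),(.0,.171))])
E
```

```text
12.2 p [0.4976 0.1074 0.2446] psi 100.6 F [ 0.3 -1.  -0.7] j7 -0.26
rho mm 207.62689174115073 finger angle as q -0.42178684372310515
[1.71971205e-02 3.19473685e+00 7.66081348e+01 3.23706358e-01]
side 1.85 [[276.0, 222.0], [251.0, 203.0], [356.0, 318.0]]
side 1.95 [[286.0, 218.0], [264.0, 197.0], [356.0, 318.0]]
side 2.094 [[302.0, 212.0], [284.0, 190.0], [356.0, 318.0]]
top 1.85 [[396.0, 232.0], [413.0, 189.0], [344.0, 373.0]]
top 1.95 [[409.0, 238.0], [430.0, 196.0], [344.0, 373.0]]
top 2.094 [[427.0, 248.0], [454.0, 210.0], [344.0, 373.0]]
```

View pics/side11.png

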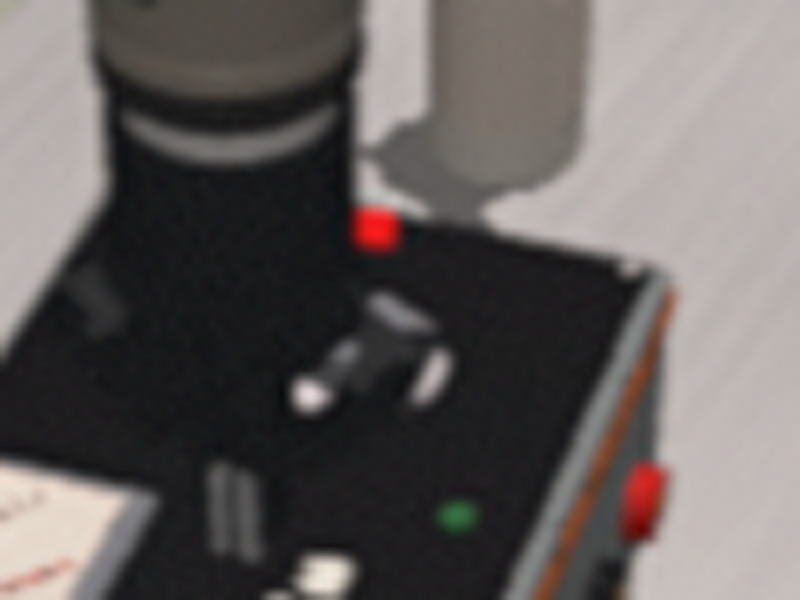

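View pics/top11.png

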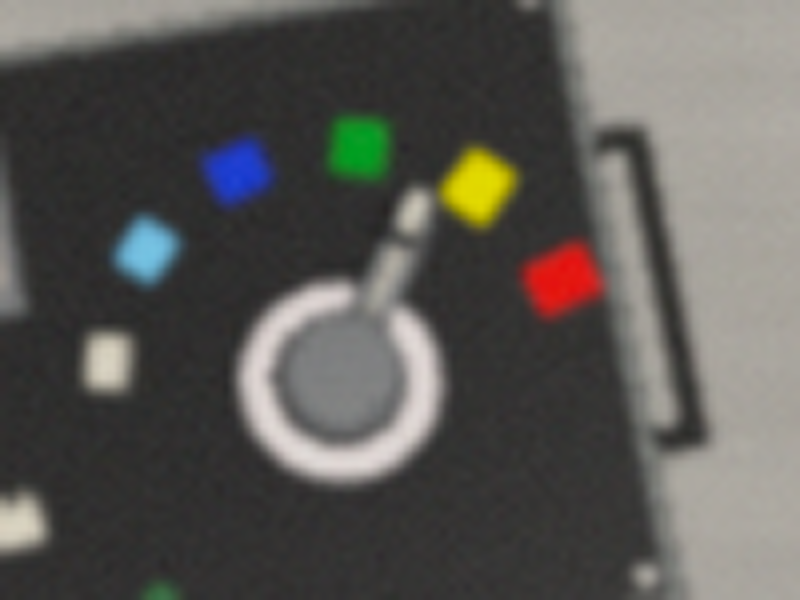

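```bash
python3 - <<'E'
from h import *
from bench import r
g=r.grab_frame('top');a=pickle.load(open('top11.pkl','rb'))
print(r.get_obs()['clock'],np.abs(g['img'].astype(int)-a['img'])[150:215,290:330].max())
b=(285,150,335,200)
# white line / light-coloured arm: mask and principal direction
for f in (a,g):
    hsv=cv2.cvtColor(f['img'],cv2.COLOR_RGB2HSV)
    m=np.zeros(hsv.shape[:2],np.uint8);m[165:183,298:314]=((hsv[...,2]>100)&(hsv[...,1]<60))[165:183,298:314]
    ys,xs=np.nonzero(m);print(len(xs),np.c_[xs,ys].mean(0)); 
    n,l,st,c=cv2.connectedComponentsWithStats(m);print(st,c)
crop('x',g,b,12,'top12')
for q in(1.571,1.833,2.094): print(q,np.round((proj(g,[*(AX+tabdir(q)*.056),.189])),1), np.round((proj(g,[*(AX+tabdir(q)*.056),.189])-b[:2])*12+5.5))
E
```

```text
12.35 15
66 [303.93939394 176.34848485]
[[     0      0    560    420 235134]
 [   298    168     11     15     66]] [[279.49314008 209.50930533]
 [303.93939394 176.34848485]]
65 [303.98461538 176.30769231]
[[     0      0    560    420 235135]
 [   298    168     12     15     65]] [[279.49323155 209.50917558]
 [303.98461538 176.30769231]]
1.571 [299.5 169.6] [179. 241.]
1.833 [304.8 170.7] [243. 254.]
2.094 [309.6 173.2] [301. 283.]
```

View pics/top12.png

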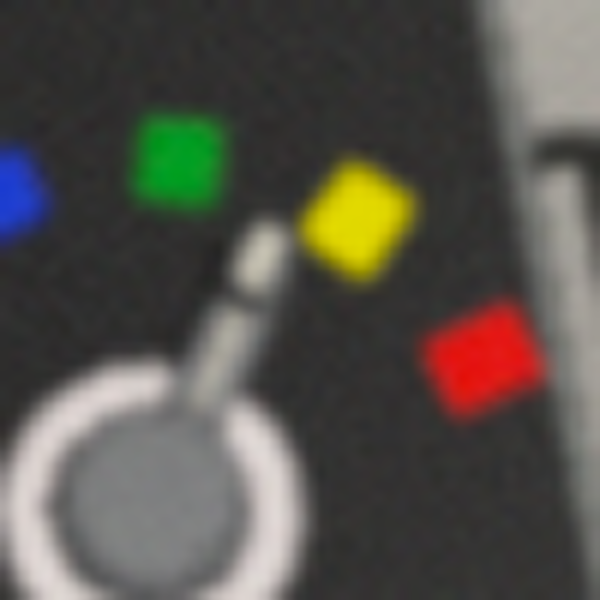

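```bash
python3 - <<'E'
from h import *
from bench import r
o=r.get_obs();p,R,psi=state(o)
print(psi_for(1.9),rel(p,R,psi,[*pushpos(1.9,.032),.25],psi_for(1.9)))
E
```

```text
66.39413884061008 [-207.77298953   95.45950409   -4.11335648   33.97143899]
```

>>> send_rows(
  moves=[-20,10,-5,5,-55,25,-5,12,-90,42,-5,20,-125,58,-5,26,-160,74,-5,30,-190,87,-5,34,-208,96,0,34,-208,96,0,34],
)

```text
clock: 13.35
tcp_pos: [0.6307, -0.0821, 0.2445]
orientation: [-2.629, -1.72, 0.002]
contact_force: [-0.5, -0.1, 0.5]
grip_width: -0.0
```

```bash
python3 st.py; python3 - <<'E'
from h import *
from bench import r
o=r.get_obs();p,R,psi=state(o)
for z in(.25,.1735):print(psi_for(1.9),rel(p,R,psi,[*pushpos(1.9,.030),z],psi_for(1.9)))
E
```

```text
13.35 p [ 0.6307 -0.0821  0.2445] psi 66.4 F [-0.5 -0.1  0.5] j7 -0.48
rho mm 64.392095057115 finger angle as q 1.3904618601775882
66.39413884061008 [-1.41242067 -0.21704906 -5.54309438 -0.01142605]
66.39413884061008 [-1.36299743e+00 -1.48456127e-01  7.09568589e+01 -1.14260539e-02]
```

>>> send_rows(
  moves=[0,0,25,0,0,0,50,0,0,0,66,0,0,0,71,0,-3,0,71,0,-6,0,71,0,-9,0,71,0,-11,0,71,0],
)

```text
clock: 14.35
tcp_pos: [0.6263, -0.0909, 0.1747]
orientation: [2.628, 1.721, 0.001]
contact_force: [-0.3, 0.6, -0.2]
grip_width: -0.0003
```

```bash
python3 st.py; python3 arc.py 1.86 2.1 6 .016
```

```text
14.35 p [ 0.6263 -0.0909  0.1747] psi 66.5 F [-0.3  0.6 -0.2] j7 -0.48
rho mm 59.7105578578707 finger angle as q 1.5298555025155227
1.9 [-5.6, 0.3, 1.2, 0.1]
1.94 [-7.9, 0.9, 1.2, 2.4]
1.98 [-10.1, 1.4, 1.2, 4.6]
2.02 [-12.4, 1.8, 1.2, 6.9]
2.06 [-14.7, 2.2, 1.2, 9.2]
2.1 [-17.0, 2.4, 1.2, 11.5]
```

>>> send_rows(
  moves=[-3,0,1,0,-5.5,0.5,1,0,-7,1,1,1.5,-8.5,1,1,3,-10,1.5,1,4.5,-11.5,1.5,1,6,-11.5,1.5,1,6],
)

```text
clock: 15.22
tcp_pos: [0.6228, -0.102, 0.1733]
orientation: [2.715, 1.581, -0.001]
contact_force: [-0.0, -0.7, 0.2]
grip_width: -0.0001
```

```bash
python3 st.py; python3 arc.py 1.98 2.1 6 .016; python3 - <<'E'
from h import *
from bench import r
g=r.grab_frame('side');crop('s',g,(230,140,330,215),8,'s13')
E
```

```text
15.225 p [ 0.6228 -0.102   0.1733] psi 60.4 F [-0.  -0.7  0.2] j7 -0.56
rho mm 57.808491088419494 finger angle as q 1.7262682612863058
2.0 [0.4, 0.3, -0.2, -0.2]
2.02 [-0.7, 0.7, -0.2, 0.9]
2.04 [-1.9, 0.9, -0.2, 2.1]
2.06 [-3.0, 1.2, -0.2, 3.2]
2.08 [-4.1, 1.5, -0.2, 4.3]
2.1 [-5.3, 1.7, -0.2, 5.5]
```

View pics/s13.png

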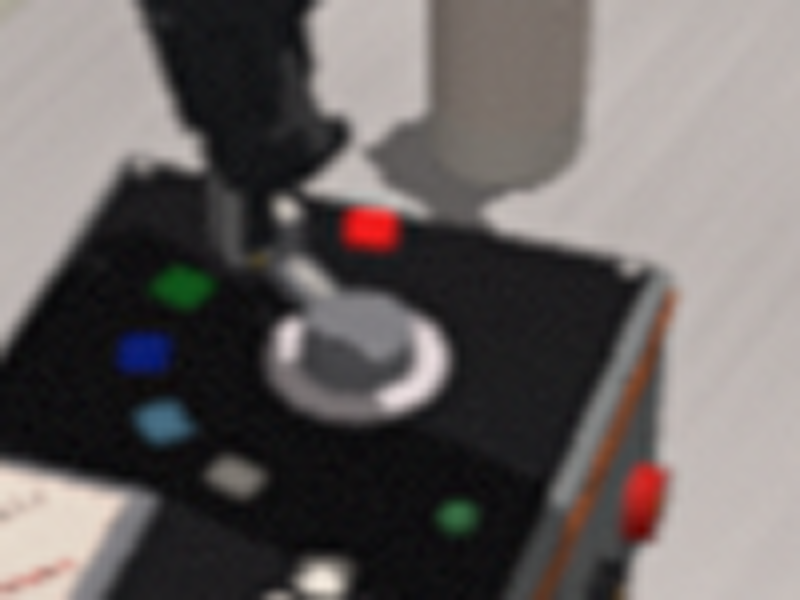

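>>> send_rows(
  moves=[-1,0.5,0,1,-2,1,0,2,-2,1,0,2,6,0,0,0,20,0,-10,0,25,0,-45,0,30,-20,-75,-5,45,-50,-75,-12],
)

```text
clock: 16.27
tcp_pos: [0.6038, -0.037, 0.252]
orientation: [2.528, 1.858, 0.008]
contact_force: [-0.5, 0.4, -0.7]
grip_width: 0.0002
```

```bash
python3 st.py; python3 - <<'E'
from h import *
from bench import r
o=r.get_obs();p,R,psi=state(o)
print(rel(p,R,psi,[*w(-.05,.15),.24],90+np.degrees(YAW)))
E
```

```text
16.275 p [ 0.6038 -0.037   0.252 ] psi 72.6 F [-0.5  0.4 -0.7] j7 -0.45
rho mm 63.41605829713044 finger angle as q 0.5437947939712244
[ 107.55143573 -141.87877384   11.30263999  -27.63285432]
```

>>> send_rows(
  moves=[20,-30,0,-6,45,-60,0,-13,70,-90,0,-20,90,-120,0,-26,105,-140,5,-28,107,-143,10,-28],
)

```text
clock: 17.02
tcp_pos: [0.497, 0.1092, 0.2385]
orientation: [2.007, 2.417, 0.001]
contact_force: [0.7, -0.1, -0.4]
grip_width: 0.0002
```

```bash
python3 st.py; python3 - <<'E'
from h import *
from bench import r
o=r.get_obs();p,R,psi=state(o)
print('loc',loc(p),rel(p,R,psi,[*w(-.05,.145),.168],90+np.degrees(YAW)))
b=(255,145,355,220)
g=r.grab_frame('top');crop('s',g,b,8,'top14')
for q in(1.9,2.0,2.094,2.2): print(q,np.round((proj(g,[*(AX+tabdir(q)*.056),.189])-b[:2])*8+3.5))
s=r.grab_frame('side');crop('s',s,(230,170,305,240),8,'side14')
E
```

```text
17.025 p [0.497  0.1092 0.2385] psi 100.6 F [ 0.7 -0.1 -0.4] j7 -0.27
rho mm 209.45754196696626 finger angle as q -0.4215675640776939
loc [-0.0533231   0.15178983] [-6.8194573   3.22609262 70.49509771  0.33814904]
1.9 [412. 213.]
2.0 [427. 221.]
2.094 [440. 229.]
2.2 [454. 239.]
```

View pics/top14.png

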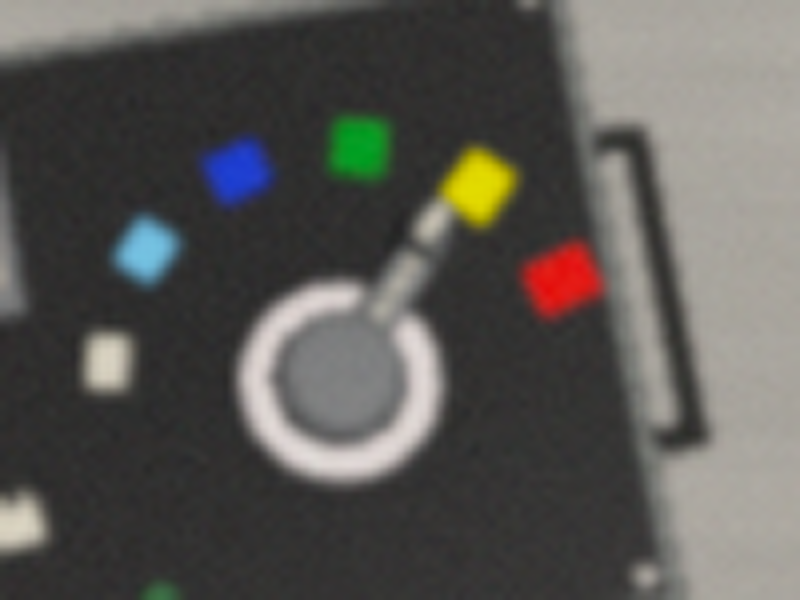

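View pics/side14.png

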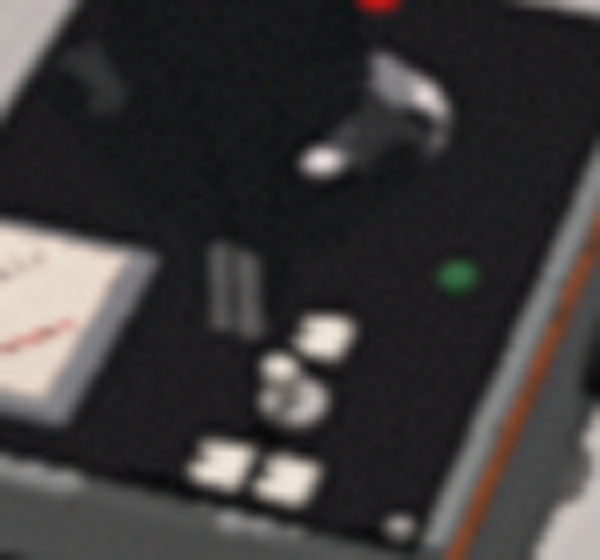

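```bash
cat > tabq.py <<'E'
from h import *
def tabq(f,box,thr,z=.189,nm=None):
    x0,y0,x1,y1=box; im=f['img'][y0:y1,x0:x1]
    s=8; big=cv2.resize(im,None,fx=s,fy=s,interpolation=cv2.INTER_CUBIC)
    hsv=cv2.cvtColor(big,cv2.COLOR_RGB2HSV); m=((hsv[...,2]>thr)&(hsv[...,1]<70)).astype(np.uint8)
    n,l,st,c=cv2.connectedComponentsWithStats(m); 
    out=[]
    for i in range(1,n):
        if st[i,4]>200:
            px=((c[i]+.5)/s-.5)+[x0,y0]; P=onz(f,px,z)[:2]-AX
            out.append((st[i,4],px.round(2),'rho',round(np.hypot(*P)*1000,1),'q',round(YAW+1.309-np.arctan2(P[1],P[0]),3)))
    return out
E
python3 - <<'E'
from tabq import *
from bench import r
f0=pickle.load(open('top0.pkl','rb'));f1=pickle.load(open('top11.pkl','rb'))
f2=r.grab_frame('top');pickle.dump(f2,open('top14.pkl','wb'))
for f,b in((f0,(272,183,282,193)),(f1,(300,166,313,177)),(f2,(303,167,313,177))):
    for thr in(120,140,160): print(thr,tabq(f,b,thr))
# ring centre check
for f in(f0,f2):
    hsv=cv2.cvtColor(f['img'],cv2.COLOR_RGB2HSV);m=np.zeros(hsv.shape[:2],np.uint8)
    m[178:208,283:313]=((hsv[...,2]>60))[178:208,283:313]
    m=cv2.morphologyEx(m,cv2.MORPH_OPEN,np.ones((5,5),np.uint8))
    cs,_=cv2.findContours(m,cv2.RETR_EXTERNAL,cv2.CHAIN_APPROX_NONE);c=max(cs,key=cv2.contourArea)
    print('ring',cv2.minEnclosingCircle(c),onz(f,cv2.minEnclosingCircle(c)[0],.151),AX)
E
```

```text
120 [(np.int32(1489), array([277.86, 188.28]), 'rho', np.float64(53.8), 'q', np.float64(-0.002))]
140 [(np.int32(836), array([277.12, 187.83]), 'rho', np.float64(55.9), 'q', np.float64(0.017))]
160 [(np.int32(500), array([277.07, 187.76]), 'rho', np.float64(56.0), 'q', np.float64(0.02))]
120 [(np.int32(1138), array([306.31, 171.1 ]), 'rho', np.float64(56.6), 'q', np.float64(1.908)), (np.int32(205), array([304.02, 176.  ]), 'rho', np.float64(41.7), 'q', np.float64(1.902))]
140 [(np.int32(823), array([306.3 , 171.06]), 'rho', np.float64(56.7), 'q', np.float64(1.907))]
160 [(np.int32(556), array([306.28, 171.04]), 'rho', np.float64(56.7), 'q', np.float64(1.905))]
120 [(np.int32(1031), array([308.71, 172.36]), 'rho', np.float64(56.5), 'q', np.float64(2.037))]
140 [(np.int32(754), array([308.78, 172.19]), 'rho', np.float64(57.0), 'q', np.float64(2.036))]
160 [(np.int32(479), array([308.82, 172.14]), 'rho', np.float64(57.2), 'q', np.float64(2.036))]
ring ((296.5, 192.5), 14.57748031616211) [ 0.56718402 -0.08634055  0.151     ] [ 0.56661207 -0.08838214]
ring ((297.75, 190.3333282470703), 15.416763305664062) [ 0.57328633 -0.08983364  0.151     ] [ 0.56661207 -0.08838214]
```

```bash
python3 - <<'E'
from h import *
from bench import r
o=r.get_obs();p,R,psi=state(o)
print(psi_for(2.04),p,rel(p,R,psi,[*pushpos(2.04,.030),.24],psi_for(2.04)))
E
```

```text
58.37272970877856 [0.49795123 0.10640602 0.23793927] [-219.11789766   94.21922865   -2.01172568   41.98344839]
```

>>> send_rows(
  moves=[-20,10,-8,6,-55,25,-8,14,-90,40,-8,22,-125,55,-8,30,-160,70,-8,37,-195,84,-5,42,-218,94,0,42,-218,94,0,42],
)

```text
clock: 18.18
tcp_pos: [0.6298, -0.0928, 0.2371]
orientation: [-2.743, -1.531, 0.003]
contact_force: [-0.5, -0.5, -0.1]
grip_width: -0.0002
```

```bash
python3 st.py; python3 - <<'E'
from h import *
from bench import r
o=r.get_obs();p,R,psi=state(o)
for off in (.03,.022): print(rel(p,R,psi,[*pushpos(2.04,off),.1735],psi_for(2.04)))
E
```

```text
18.175 p [ 0.6298 -0.0928  0.2371] psi 58.3 F [-0.5 -0.5 -0.1] j7 -0.59
rho mm 63.33080014340457 finger angle as q 1.5580922247868558
[ 7.34521123e-01 -6.01568843e-02  6.36022691e+01 -4.75484304e-02]
[-7.26546871e+00 -5.35078439e-02  6.36131529e+01 -4.75484304e-02]
```

>>> send_rows(
  moves=[0,0,25,0,0,0,50,0,0,0,60,0,0,0,63,0,-3,0,63,0,-7,0,63,0,-9,0,63,0,-9,0,63,0],
)

```text
clock: 19.18
tcp_pos: [0.6248, -0.0981, 0.1757]
orientation: [2.741, 1.534, 0.0]
contact_force: [-0.9, -0.3, -0.0]
grip_width: -0.0003
```

```bash
python3 st.py; python3 arc.py 2.0 2.1 5 .016
```

```text
19.175 p [ 0.6248 -0.0981  0.1757] psi 58.4 F [-0.9 -0.3 -0. ] j7 -0.6
rho mm 59.01701990861103 finger angle as q 1.6528011919959404
2.02 [-5.2, 1.0, 2.2, -1.1]
2.04 [-6.3, 1.3, 2.2, 0.1]
2.06 [-7.4, 1.6, 2.2, 1.2]
2.08 [-8.5, 1.9, 2.2, 2.4]
2.1 [-9.7, 2.2, 2.2, 3.5]
```

>>> send_rows(
  moves=[-3,0.5,1,0,-5,1,2,0,-6.5,1.5,2,0.5,-7.5,1.5,2,1.5,-9,2,2,2.5,-9,2,2,2.5],
)

```text
clock: 19.92
tcp_pos: [0.6218, -0.1065, 0.1733]
orientation: [2.774, 1.474, -0.0]
contact_force: [0.3, 0.2, 0.6]
grip_width: 0.0001
```

```bash
python3 st.py; python3 arc.py 2.06 2.1 2 .016;python3 - <<'E'
from h import *
from bench import r
g=r.grab_frame('side');crop('s',g,(230,140,330,215),8,'s15')
E
```

```text
19.925 p [ 0.6218 -0.1065  0.1733] psi 56.0 F [0.3 0.2 0.6] j7 -0.62
rho mm 58.09391764316732 finger angle as q 1.804778670392789
2.08 [0.2, 0.1, -0.2, -0.1]
2.1 [-0.9, 0.4, -0.2, 1.0]
```

View pics/s15.png

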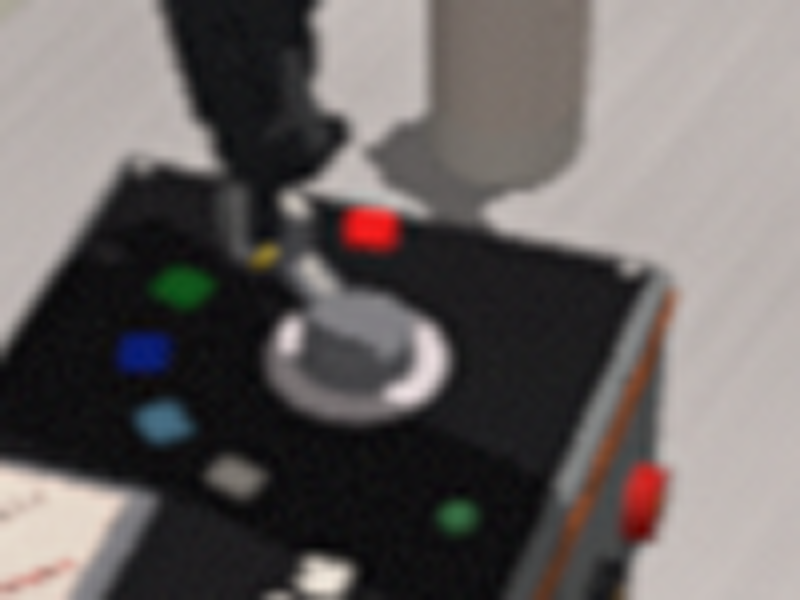

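>>> send_rows(
  moves=[8,0,0,0,20,0,-10,0,25,0,-45,0,35,-20,-70,-6,55,-45,-70,-14,80,-70,-70,-22,105,-90,-70,-30,130,-105,-70,-36],
)

```text
clock: 20.98
tcp_pos: [0.6077, 0.0627, 0.2444]
orientation: [2.176, 2.265, 0.002]
contact_force: [0.3, -0.8, -0.6]
grip_width: 0.0005
```

```bash
python3 st.py; python3 - <<'E'
from h import *
from bench import r
o=r.get_obs();p,R,psi=state(o)
print('loc',loc(p),rel(p,R,psi,[*w(-.05,.145),.24],90+np.degrees(YAW)))
E
```

```text
20.975 p [0.6077 0.0627 0.2444] psi 92.3 F [ 0.3 -0.8 -0.6] j7 -0.31
rho mm 156.54577768585727 finger angle as q 0.18264630613131194
loc [0.0473076  0.08633743] [  44.609437   -104.50363604    4.30455986   -7.9656556 ]
```

>>> send_rows(
  moves=[15,-35,0,-4,30,-70,0,-8,42,-98,0,-8,46,-105,0,-8,46,-105,10,-8,46,-105,30,-8,46,-105,50,-8,46,-105,60,-8],
)

```text
clock: 21.98
tcp_pos: [0.5014, 0.1019, 0.1817]
orientation: [-2.02, -2.404, 0.002]
contact_force: [0.7, 0.6, 0.2]
grip_width: -0.0002
```

```bash
python3 st.py; python3 - <<'E'
from tabq import *
from bench import r
o=r.get_obs();p,R,psi=state(o)
print('loc',loc(p),rel(p,R,psi,[*w(-.05,.145),.168],90+np.degrees(YAW)),rel(p,R,psi,[*w(-.05,.13),.168],90+np.degrees(YAW)))
f=r.grab_frame('top');crop('t',f,(215,160,335,230),6,'t16')
for t in(120,150): print(tabq(f,(303,167,313,180),t))
s=r.grab_frame('side');crop('s',s,(230,170,305,240),8,'s16')
E
```

```text
21.975 p [0.5014 0.1019 0.1817] psi 99.9 F [0.7 0.6 0.2] j7 -0.31
rho mm 201.13677969023485 finger angle as q -0.4129301297846242
loc [-0.05028297  0.14384402] [ 1.15588309  0.29924867 13.71589127 -0.33605367] [-13.84385878   0.3872235   13.7138478   -0.33605367]
[(np.int32(1085), array([309.44, 172.96]), 'rho', np.float64(56.2), 'q', np.float64(2.082)), (np.int32(614), array([306.11, 178.31]), 'rho', np.float64(38.8), 'q', np.float64(2.1))]
[(np.int32(673), array([309.51, 172.73]), 'rho', np.float64(56.8), 'q', np.float64(2.079)), (np.int32(237), array([305.99, 178.57]), 'rho', np.float64(38.1), 'q', np.float64(2.104))]
```

View pics/t16.png

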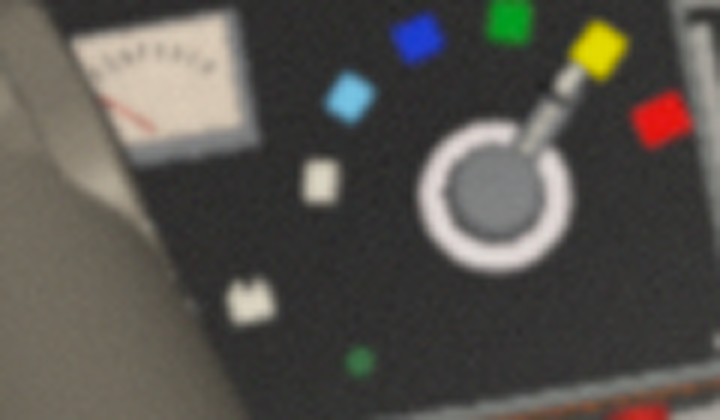

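View pics/s16.png

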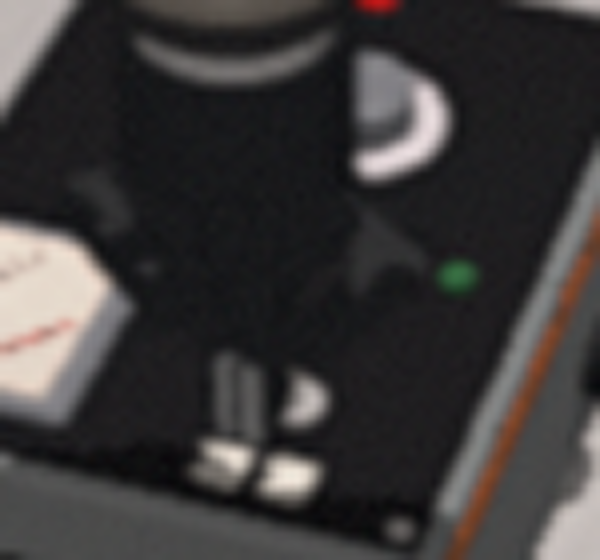

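>>> send_rows(
  moves=[0,0,8,0,0,0,13.5,0,-5,0,13.5,0,-10,0,13.5,0,-14,0,13.5,0,-18,0,13.5,0,-22,0,13.5,0,-26,0,13.5,0],
)

```text
clock: 23.08
tcp_pos: [0.5057, 0.0768, 0.17]
orientation: [2.019, 2.406, 0.001]
contact_force: [-1.1, 2.8, 1.4]
grip_width: -0.0
```

```bash
python3 st.py; python3 - <<'E'
from h import *
from bench import r
o=r.get_obs();p,R,psi=state(o)
print('loc',loc(p), rel(p,R,psi,[*w(-.05,.107),.168],90+np.degrees(YAW)))
s=r.grab_frame('side');crop('s',s,(230,170,305,240),8,'s17')
E
```

```text
23.075 p [0.5057 0.0768 0.17  ] psi 100.0 F [-1.1  2.8  1.4] j7 -0.27
rho mm 176.0869177233932 finger angle as q -0.43589500543894033
loc [-0.05050187  0.11842502] [-11.42278734   0.55345051   1.96796439  -0.26323983]
```

View pics/s17.png

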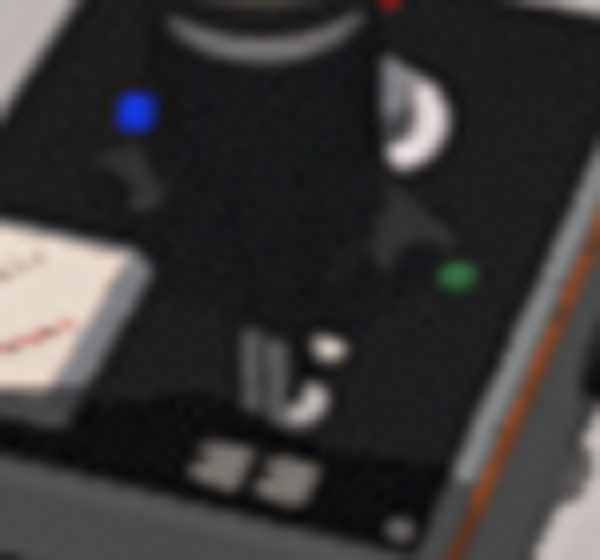

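>>> send_rows(
  moves=[-2,0.5,1,0,-4,0.5,2,0,-6,0.5,2,0,-8,0.5,2,0,-9.5,0.5,2,0,-9.5,0.5,2,0],
)

```text
clock: 23.88
tcp_pos: [0.5076, 0.0673, 0.1677]
orientation: [2.02, 2.406, -0.0]
contact_force: [1.1, 1.0, 1.0]
grip_width: -0.0001
```

```bash
python3 st.py; python3 - <<'E'
from h import *
from bench import r
o=r.get_obs();p,R,psi=state(o)
print('loc',loc(p), rel(p,R,psi,[*w(-.05,.107),.168],90+np.degrees(YAW)))
E
```

```text
23.875 p [0.5076 0.0673 0.1677] psi 100.0 F [1.1 1.  1. ] j7 -0.25
rho mm 166.4916826982856 finger angle as q -0.44480501908346026
loc [-0.05029963  0.10871137] [-1.70986485  0.30839395 -0.27429981 -0.29485971]
```

>>> send_rows(
  moves=[-1,0,0,0,-2,0,0,0,-3,0,0,0,-3,0,0,0],
)

```text
clock: 24.38
tcp_pos: [0.5078, 0.0665, 0.1678]
orientation: [-2.017, -2.407, -0.002]
contact_force: [-0.8, 5.7, -0.2]
grip_width: -0.0001
```

```bash
python3 st.py; python3 - <<'E'
from h import *
from bench import r
o=r.get_obs();p,R,psi=state(o)
print('loc',loc(p))
s=r.grab_frame('side');crop('s',s,(230,170,305,240),8,'s18')
E
```

```text
24.375 p [0.5078 0.0665 0.1678] psi 100.1 F [-0.8  5.7 -0.2] j7 -0.24
rho mm 165.70261581816473 finger angle as q -0.4454717373970478
loc [-0.05026465  0.10791534]
```

View pics/s18.png

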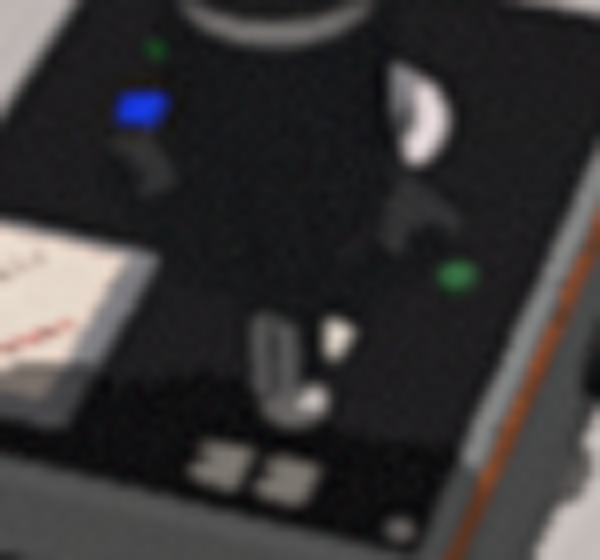

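>>> send_rows(
  moves=[-1,0,0,0,-1.5,0,0,0,-1.5,0,0,0],
)

```text
clock: 24.8
tcp_pos: [0.5078, 0.0663, 0.1678]
orientation: [-2.015, -2.407, -0.004]
contact_force: [-2.1, 9.8, -0.8]
grip_width: 0.0002
```

```bash
python3 st.py; python3 - <<'E'
from h import *
from bench import r
o=r.get_obs();p,R,psi=state(o)
print('loc',loc(p))
E
```

```text
24.8 p [0.5078 0.0663 0.1678] psi 100.1 F [-2.1  9.8 -0.8] j7 -0.24
rho mm 165.50458626697738 finger angle as q -0.4458026004137159
loc [-0.05028232  0.10771063]
```

>>> send_rows(
  moves=[8,0,0,0,20,0,0,0,25,0,-20,0,25,0,-60,0,30,0,-100,0,60,0,-120,0,90,0,-130,0,110,0,-130,0],
)

```text
clock: 25.8
tcp_pos: [0.4894, 0.1732, 0.2989]
orientation: [2.018, 2.406, 0.002]
contact_force: [0.9, -0.1, -0.5]
grip_width: 0.0003
```

```bash
python3 st.py; python3 - <<'E'
from tabq import *
from bench import r
f=r.grab_frame('top');crop('t',f,(205,135,345,245),5,'t19');pickle.dump(f,open('top19.pkl','wb'))
for t in(120,150): print(tabq(f,(303,167,313,180),t))
s=r.grab_frame('side');crop('s',s,(200,150,325,270),5,'s19');pickle.dump(s,open('side19.pkl','wb'))
for n,b in(('side',(200,150,325,270)),('top',(205,135,345,245))):
    F=s if n=='side' else f
    for q in(.6,.75,.838): print(n,q,[np.round((proj(F,[*w(-.05,.1+L*np.sin(.419-q)),.15+L*np.cos(.419-q)])-b[:2])*5+2).tolist() for L in(.03,.0355)])
E
```

```text
25.8 p [0.4894 0.1732 0.2989] psi 100.0 F [ 0.9 -0.1 -0.5] j7 -0.39
rho mm 272.71352154689043 finger angle as q -0.3700233606708556
[(np.int32(1078), array([309.46, 172.95]), 'rho', np.float64(56.2), 'q', np.float64(2.083)), (np.int32(602), array([306.13, 178.33]), 'rho', np.float64(38.8), 'q', np.float64(2.102))]
[(np.int32(681), array([309.54, 172.73]), 'rho', np.float64(56.9), 'q', np.float64(2.08)), (np.int32(227), array([305.97, 178.6 ]), 'rho', np.float64(38.0), 'q', np.float64(2.104))]
side 0.6 [[336.0, 308.0], [337.0, 299.0]]
side 0.75 [[339.0, 304.0], [340.0, 295.0]]
side 0.838 [[340.0, 303.0], [342.0, 293.0]]
top 0.6 [[201.0, 383.0], [203.0, 381.0]]
top 0.75 [[210.0, 382.0], [212.0, 379.0]]
top 0.838 [[214.0, 381.0], [218.0, 379.0]]
```

View pics/t19.png

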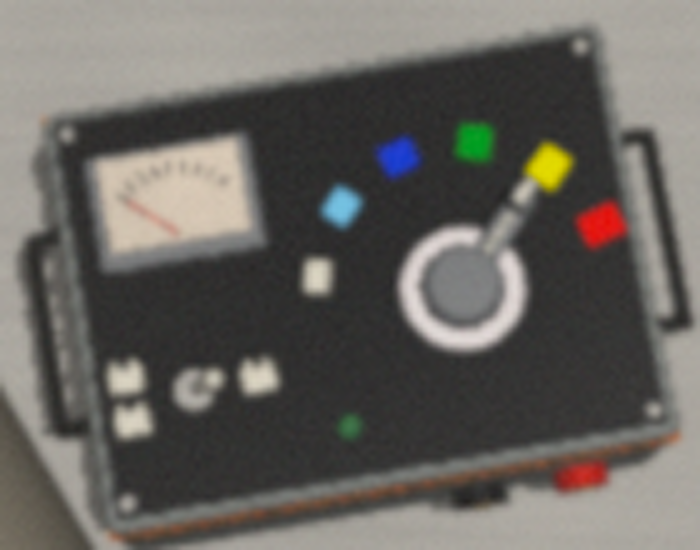

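View pics/s19.png

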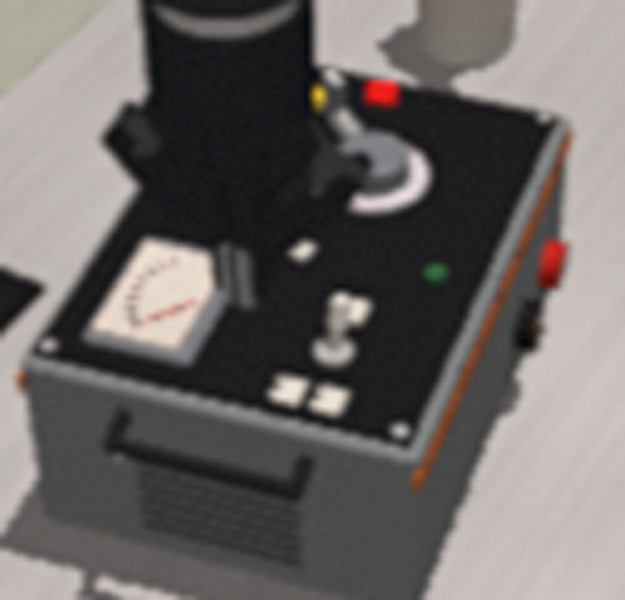

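```bash
python3 - <<'E'
from h import *
from bench import r
a=pickle.load(open('top0.pkl','rb'))['img'].astype(int);b=pickle.load(open('top19.pkl','rb'))['img'].astype(int)
d=np.abs(a-b).max(2)
for n,(x0,y0,x1,y1) in dict(battery=(60,120,160,230),dish=(105,240,160,295),bottle=(385,135,435,182),wrench=(420,218,445,275),charger_right=(335,150,345,210),corner=(325,140,338,160)).items(): print(n,(d[y0:y1,x0:x1]>40).sum())
print(r.get_obs()['contact_force']); print(r.hand_in())
E
```

```text
battery 1453
dish 9
bottle 0
wrench 0
charger_right 0
corner 0
[-0.05406978 -0.31819595 -0.87937889]
the job is handed in; nothing more can be done
None
```

```bash
python3 - <<'E'
from h import *
f=pickle.load(open('top19.pkl','rb')); cv2.imwrite('pics/fin.png',f['img'][:,:,::-1])
E
```

```text
(no output)
```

View pics/fin.png

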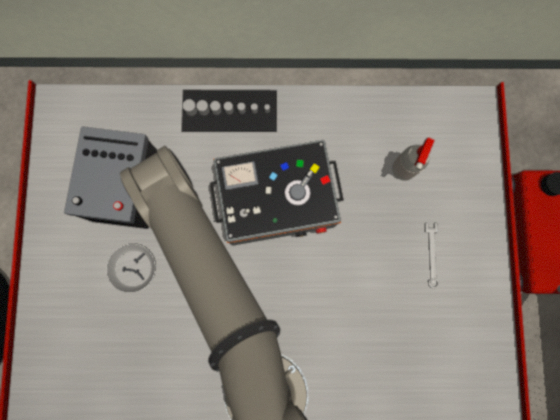

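The job is handed in, at about 26 s on the clock. The rate selector is on yellow and the voltage toggle is fully over on the single-battery side. I used the shut fingertips throughout and gripped nothing.

- **Selector:** I pushed the tab clockwise through the clicks, with about 3 to 4.5 N at the readings taken while pushing. On the last click it did not snap over by itself. It hung at about 1.90 rad, and a second push left it at about 2.04. I went back for a third small push before touching the toggle. It now measures 2.08 to 2.10 rad against the 2.094 wanted, with camera accuracy of about 0.03. It never went near red.
- **Toggle:** I pushed it to its stop, where the force rose to about 10 N. In the last top view its tip lies within a pixel of where 0.838 rad should put it.
- **Surroundings:** The charger's right-hand edge and corner, the spray bottle and the wrench look unchanged between the first and last pictures; the parts dish differs by only a few pixels. The same picture check flagged the car battery. Viewed afterwards, the arm covers its corner in the last picture; the visible part sits where it was, and I felt no contact there.
- **At hand-in:** The robot was touching nothing, with the tool about 0.3 m up and the force reading at noise level.

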